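# Put the bench supplies back in their holders after an extraction run

### The job

Sort the supplies left along the front of the bench back into their holders: each of the two small white reagent bottles upright into a free cup of the three-cup rack (one bottle to a cup), the buffer bottle with the wide dark cap upright into the free cup of the two-cup rack, the sealing-film roll into the cradle, lying along it across both supports and about centred, and the black marker likewise into the free groove of the rest beside the tweezers. Never tip a bottle over on the way; leave everything released and at rest.

Things in the scene. Friction and masses are not known exactly. Their poses are not given: they have to be found in the camera images.
- vial_a_centre (a point): Small white reagent bottle, standing, 31 mm diameter, 66 mm tall (25 mm cap above about 50 mm), 0.04 kg. Point: its centre, 33 mm above its base; z up along the bottle. Grip at or above the centre so that the fingertips clear the rack. Either small bottle may go to either free small cup. (A microtube lying among the things is not part of the job.)
- vial_b_centre (a point): The second small white reagent bottle, same kind and sizes (31 mm diameter, 66 mm tall). Point: its centre, 33 mm above its base; z up along the bottle.
- buffer_centre (a point): Buffer bottle, whitish body, wide dark blue screw cap (the top 24 mm, 56 mm wide), standing, 58 mm diameter, 89 mm tall, 0.16 kg. Point: its centre, 44.5 mm above its base; z up along the bottle.
- film_centre (a point): Roll of whitish sealing film lying flat, about 38 mm thick, 104 mm long, 0.16 kg; it does not roll away. Point: its centre, 19 mm above what it lies on; y along the roll, x across it (grip across x, pads close to about 32 mm), z up.
- pen_centre (a point): Black felt marker lying flat, 130 mm long, barrel 12 to 13 mm thick, 0.012 kg; it does not roll away. Point: middle of the barrel, 6 mm above what it lies on; y along the marker, x across it, z up.
- small_cup_near (a point): Free end cup, nearest the robot, of the grey three-cup rack: a fixed block 162 x 60 mm, top 21 mm above the bench. Point: centre of the cup's floor, 7 mm above the bench; cup 46 mm diameter, 14 mm deep. x along the row of cups, away from the robot, y across the rack, z up.
- small_cup_mid (a point): Free middle cup of the same three-cup rack, 52 mm along +x from the first, same sizes. Point: centre of its floor, 7 mm above the bench. The third cup, 52 mm farther along +x, already holds a bottle of the same kind (top 73 mm above the bench), not part of the job.
- large_cup (a point): Free cup, nearer the robot, of the grey two-cup rack: a fixed block 172 x 90 mm, top 25 mm above the bench. Point: centre of the cup's floor, 7 mm above the bench; cup 76 mm diameter, 18 mm deep. x along the two cups, away from the robot, z up. The other cup, 82 mm along +x, already holds a 60 mm buffer bottle (top 100 mm above the bench), not part of the job.
- cradle_floor (a point): Film cradle, fixed: steel plate 100 x 78 mm, 3 mm thick, with two grey supports 50 mm apart, each 16 mm thick, with one groove 43 mm wide at its flat floor, 63 mm at the top 14 mm higher. Point: midway between the supports, at groove floor height, 13 mm above the bench; x along the groove (the roll lies along x), y across, z up.
- groove_floor (a point): Free groove of the marker rest, fixed: 3 mm steel plate 104 x 94 mm, two grey supports 64 mm apart, each 12 mm thick, two grooves side by side, 19 mm wide at the flat floor, 35 mm at the top 9 mm higher. Point: midway between the supports in the free groove, at floor height, 20 mm above the bench; x along it, z up. The other, 44 mm along +y, holds steel tweezers, not part of the job.
Things that resemble listed ones, but are neither listed nor needed, are in the scene too. Leave any turquoise look-alike of the part that bears vial_b_centre alone.

How it is judged:
At the end, for the whole second after the job is handed in: Small bottles upright in the two free small cups, one each, within 10 mm of centre; buffer bottle upright in the free large cup within 12 mm; film and marker down on the floors of their grooves, within 8 degrees of them, centred within 20 (film) or 25 mm (marker) lengthwise, 10 or 8 mm sideways (((horizontal distance between vial_a_centre and small_cup_near below 0.01 m and z of vial_a_centre in the frame of small_cup_near between 0.028 and 0.038 m and angle between each of vial_a_centre, vial_b_centre's own z axis and vertical below 0.105 rad and horizontal distance between vial_b_centre and small_cup_mid below 0.01 m and z of vial_b_centre in the frame of small_cup_mid between 0.028 and 0.038 m) or (horizontal distance between vial_a_centre and small_cup_mid below 0.01 m and z of vial_a_centre in the frame of small_cup_mid between 0.028 and 0.038 m and angle between each of vial_a_centre, vial_b_centre's own z axis and vertical below 0.105 rad and horizontal distance between vial_b_centre and small_cup_near below 0.01 m and z of vial_b_centre in the frame of small_cup_near between 0.028 and 0.038 m)) and horizontal distance between buffer_centre and large_cup below 0.012 m and z of buffer_centre in the frame of large_cup between 0.0395 and 0.0495 m and angle between buffer_centre's own z axis and vertical below 0.105 rad and x of film_centre in the frame of cradle_floor between -0.02 and 0.02 m and y of film_centre in the frame of cradle_floor between -0.01 and 0.01 m and z of film_centre in the frame of cradle_floor between 0.014 and 0.024 m and angle between the y axis of film_centre and the x axis of cradle_floor, either way round below 0.14 rad and x of pen_centre in the frame of groove_floor between -0.025 and 0.025 m and y of pen_centre in the frame of groove_floor between -0.008 and 0.008 m and z of pen_centre in the frame of groove_floor between 0.001 and 0.011 m and angle between the y axis of pen_centre and the x axis of groove_floor, either way round below 0.14 rad); the robot touches nothing.
It fails at once if a bottle is tipped over (more than 45 degrees) (angle between any of vial_a_centre, vial_b_centre, buffer_centre's own z axis and vertical above 0.785 rad).
It also fails if it takes over 141 s, if anything falls off the work surface, if the arm or the gripper's body presses on something with over 40 N, if the wrist force passes 120 N, or if a joint passes its speed limit or range.

### The arm

A 7-joint arm with a two-finger parallel gripper is mounted at the origin on a cart in front of the work surface, level with it; the furniture and walls round the work are solid. World frame = base frame: x ahead of the robot, y to its left, z up, the work surface at z = 0. Lengths are in m, angles in rad, forces in N, time in s.
With the tool pointing down it reaches from about 0.425 to 0.875 m from the base axis. Payload 4.7 kg.
Tool frame: the origin (TCP) lies between the finger pads; the fingertips stand 14 mm ahead of it and the grasp point (between the pads) lies 5 mm behind it; z points along the fingers, y is the line along which they close (so a half turn about z gives the same grasp; the last joint's range is limited). The gripper opens to 87 mm and grips with 3 to 60 N. Pads are 19 mm wide; open, the fingers measure 117 mm over their backs; the gripper's body (75 mm by 190 mm) begins 51 mm behind the grasp point.
Start: joints at [-1.141, 0.321, -0.07, 1.45, 0.023, 1.371, -0.057], TCP at [0.263, 0.595, 0.237] pointing down, gripper open.
Joint ranges: [-2.86, 2.86], [-0.3, 2.09], [-1.38, 1.24], [0.06, 2.45], [-1.56, 4.7], [0.09, 2.05], [-2.69, 2.69]. Speed limits (rad/s): [2.57, 2.57, 3.14, 3.14, 3.14, 3.14, 3.14].

### API

Orientations are given as a rotation vector (axis times angle).
In Python, from bench import ctrl gives the robot as it stands.
- The arm moves only by the shell command python3 -m inch 'ROWS' [OPENING] [FORCE]. ROWS is JSON, a list of rows, each a list of 6 numbers: the shift along the world's x, y, z in mm, then the turn, a rotation vector about the world's x, y, z in degrees. In form: [[tx, ty, tz, rx, ry, rz], ...]. A call has 1 to 20 rows; each row is the pose to reach, as a shift and turn from the pose commanded when the call began; what a row does not reach only later rows make up. A row lasts 1/8 s, in which the tool goes at most 62.5 mm and 10.7 degrees, less where a joint would pass 70% of its speed; a pose out of reach is approached as far as the arm can. A call with a gripper value outside its range is refused whole. OPENING is the finger opening in mm, from 0 to 87, set as the call begins (- or left out, the last holds). The fingers move at their own pace and stop on an object; FORCE is the grip in N (left out, the last holds). Time passes only in rows, so rows that repeat a pose let the fingers close. It gives the time, the measured TCP pose, the force, the opening and the grip force at its end, in the units of the state.
- ctrl.get_state(): the state, without advancing time (a new reading comes with each control period).
- ctrl.get_image(name): name is "side" or "top" or "wrist"; returns (picture, depth): 400x640x3 uint8, red, green, blue; 400x640 float32, m along the optical axis (not along the pixel's ray), 0 where there is no reading.
- ctrl.camera_params(name): a dict with "mtx" (3x3 intrinsics, pixels), "dist_coeffs" ([k1, k2, p1, p2, k3] as OpenCV has them; the pictures are not rectified), "T" (4x4, takes a point from camera to world coordinates). Camera axes: x right, y down, z forward; pixel columns grow to the right and rows downward; lengths in m; the calibration is good to about 2 mm. A picture is of the moment at which its call begins: read the wrist's pose just before it. camera_params takes no time and is no camera call; for the wrist camera it gives the pose at the moment of the call.
- ctrl.close_job(): hands the job in; it is judged then, once.
The state is a dict: "time": time; "joint_positions": joint angles; "qd": joint speeds; "joint_torque": joint torques, N m; "position": TCP position; "tool_rot": TCP orientation; "ft_force": force on the tool from outside, world axes, zero at the start; "torque": the same for the moment, N m; "grip_width": opening from 0.0 (shut) to 1.0 (fully open); "grip_force": force on a finger pad.
Only numpy, scipy, OpenCV 4.12 (cv2) and the standard library are available. Lean on these libraries where they do the work, as an engineer would, in place of code of your own. Each camera call takes 0.05 s, during which the arm holds its last target. There are 200 camera calls.

## Working session

There is one attempt and no reset: what is moved stays moved. The work goes in short steps, Python scripts to look and compute and a shell command to move; the robot and the scene stay as the last step left them, time stands still between calls to the robot, and variables do not carry over. Pictures are saved under pics/ and viewed, at most 14 in all, crops included, and the job is handed in when it is done.

```bash
ls; mkdir -p pics; cat > h.py <<'E'
import numpy as np, cv2
from bench import ctrl
def save(name,tag):
    p=ctrl.camera_params(name); im,d=ctrl.get_image(name)
    np.savez(f'pics/{tag}.npz',im=im,d=d,mtx=p['mtx'],dist=p['dist_coeffs'],T=p['T'])
    cv2.imwrite(f'pics/{tag}.png',im[:,:,::-1])
def load(tag): return np.load(f'pics/{tag}.npz')
def ray(L,uv,z):
    uv=np.array(uv,float).reshape(-1,1,2)
    n=cv2.undistortPoints(uv,L['mtx'],L['dist']).reshape(-1,2)
    r=np.c_[n,np.ones(len(n))]@L['T'][:3,:3].T; o=L['T'][:3,3]
    return o+r*((z-o[2])/r[:,2])[:,None]
def cloud(L):
    d=L['d']; v,u=np.mgrid[:400,:640]
    n=cv2.undistortPoints(np.stack([u,v],-1).reshape(-1,1,2).astype(float),L['mtx'],L['dist']).reshape(400,640,2)
    P=np.dstack([n,np.ones((400,640))])*d[...,None]
    return P@L['T'][:3,:3].T+L['T'][:3,3]
E
python3 - <<'E'
from h import *
for n in ('top','side','wrist'):
    save(n,n+'0'); L=load(n+'0'); print(n,L['T'].round(3).tolist(),L['mtx'][0,0])
print(ctrl.get_state())
E
```

```text
pics
top [[-0.01, -0.995, 0.103, 0.423], [-1.0, 0.007, -0.029, -0.006], [0.028, -0.103, -0.994, 0.951], [0.0, 0.0, 0.0, 1.0]] 394.4433578528888
side [[0.832, -0.224, 0.507, -0.046], [-0.554, -0.33, 0.764, -0.841], [-0.004, -0.917, -0.399, 0.503], [0.0, 0.0, 0.0, 1.0]] 479.53491308524724
wrist [[0.403, 0.871, 0.281, 0.185], [0.915, -0.383, -0.125, 0.629], [-0.001, 0.307, -0.952, 0.384], [0.0, 0.0, 0.0, 1.0]] 347.53637542928226
{'time': 0.15, 'joint_positions': array([-1.14091441,  0.32165995, -0.07004076,  1.45136579,  0.02262606,
        1.37082595, -0.05690423]), 'qd': array([ 0.00036668, -0.00217132,  0.00012599, -0.00251991,  0.0012665 ,
        0.00113483,  0.00029604]), 'joint_torque': array([-1.06762440e-03, -4.91798437e+01, -4.05045999e-01, -3.12876177e+01,
       -6.40718057e-02,  4.05926420e-02,  9.78299954e-05]), 'position': array([0.26245434, 0.59422751, 0.23572228]), 'tool_rot': array([-6.48403293e-01, -3.07376645e+00,  2.29799304e-03]), 'ft_force': array([ 0.06201207, -0.33764541,  0.80670907]), 'torque': array([-0.01501305,  0.007042  ,  0.009928  ]), 'grip_force': 0.0, 'grip_width': 0.9969670090423604}
```

View pics/top0.png

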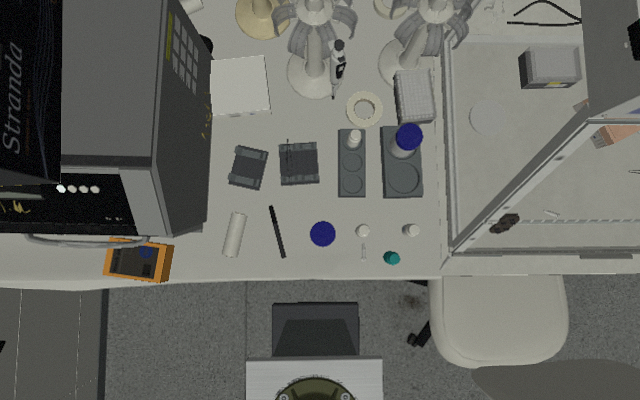

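View pics/side0.png

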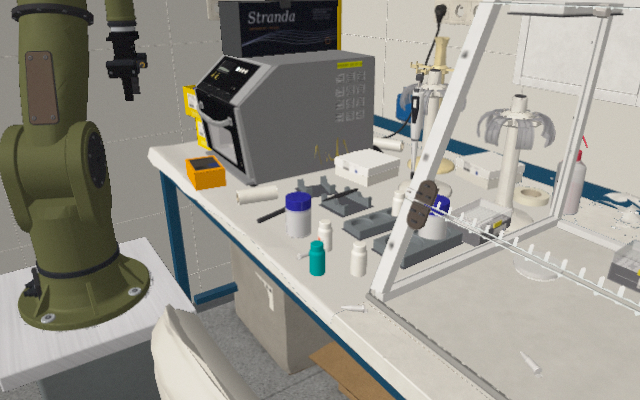

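The top view shows film roll (234,234), black marker (277,231), and buffer bottle with dark blue cap (322,233). It also shows white bottles at (362,231) and (411,230). 

Look-alikes:
- turquoise bottle (392,258)
- bottle already racked (355,139)
- buffer bottle already racked (408,137)
- microtube (363,252)
- paper roll near (190,5)
- pipette (338,65)

I choose the front-row things by description, and check them in one close crop.

```bash
python3 - <<'E'
from h import *
L=load('top0'); im=L['im'][:,:,::-1]
c=cv2.resize(im[115:275,215:440],None,fx=3.5,fy=3.5,interpolation=cv2.INTER_CUBIC); cv2.imwrite('pics/crop0.png',c)
C=cloud(L)
for n,(u,v) in dict(film=(234,234),pen=(277,231),buf=(322,233),va=(362,231),vb=(411,230),turq=(392,258),occ=(355,139),bocc=(408,137),bench=(300,250),cr=(249,168),rest=(299,163),r3=(351,190),r2=(405,190),frame=(448,230),frame2=(520,130),bo=(150,200)).items(): print(n,C[v,u].round(3))
# heights map
for z0,z1 in ((0.03,0.12),):
    m=((C[...,2]>z0)&(C[...,2]<z1)&(L['d']>0)).astype(np.uint8); m[:,:215]=0;m[:,440:]=0;m[:115]=0;m[275:]=0
    n,lab,st,ce=cv2.connectedComponentsWithStats(m)
    for i in range(1,n):
        if st[i,4]>30:
            P=C[lab==i]; print(st[i],P[:,:2].min(0).round(3),P[:,:2].max(0).round(3),np.percentile(P[:,2],95).round(3))
E
```

```text
film [0.441 0.181 0.04 ]
pen [0.448 0.085 0.015]
buf [ 0.44  -0.02   0.089]
va [ 0.445 -0.11   0.062]
vb [ 0.446 -0.22   0.067]
turq [ 0.384 -0.176  0.066]
occ [ 0.653 -0.097  0.074]
bocc [ 0.651 -0.212  0.101]
bench [ 0.402  0.032 -0.001]
cr [0.6   0.154 0.005]
rest [0.612 0.033 0.006]
r3 [ 0.545 -0.092  0.006]
r2 [ 0.544 -0.223  0.009]
frame [ 0.446 -0.323  0.012]
frame2 [ 0.691 -0.512  0.016]
bo [0.494 0.27  0.288]
[215 115  30   4  73] [0.716 0.163] [0.723 0.231] 0.053
[ 391  115   47   41 1019] [ 0.623 -0.293] [ 0.721 -0.187] 0.103
[348 129  14  17 180] [ 0.649 -0.113] [ 0.677 -0.083] 0.075
[222 213  23  45 601] [0.388 0.159] [0.49 0.21] 0.04
[310 221  26  27 535] [ 0.41  -0.048] [0.467 0.007] 0.092
[356 224  14  14 153] [ 0.431 -0.127] [ 0.461 -0.1  ] 0.069
[404 224  16  13 172] [ 0.432 -0.24 ] [ 0.46  -0.211] 0.069
[385 252  16  14 167] [ 0.367 -0.194] [ 0.396 -0.166] 0.069
```

View pics/crop0.png

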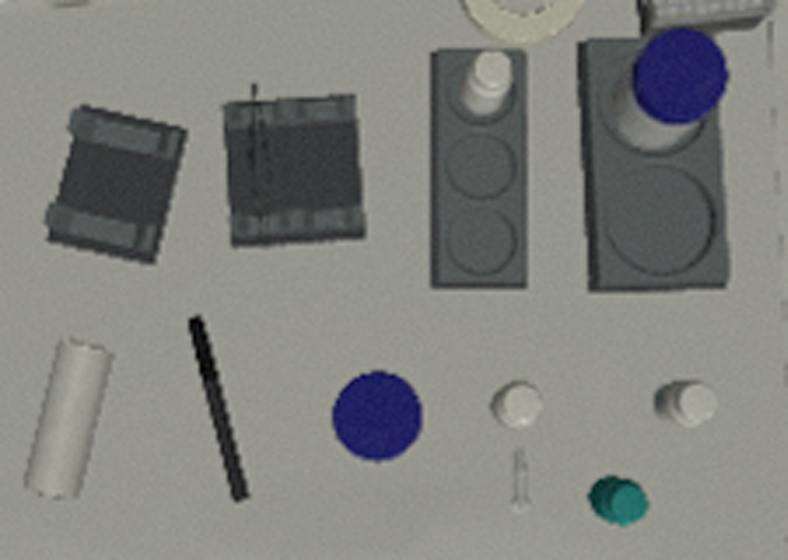

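The crop confirms the choice. The film is at crop (70,420), the marker at (218,408), and the blue-capped buffer at (377,415). The white bottles are at (517,403) and (688,402), and the turquoise look-alike at (620,500) stays put. 

Free cups are at (481,240), (481,165) and (662,220). The tweezers sit in the left groove, so the right one is free.

```bash
python3 - <<'E'
from h import *
from scipy.spatial.transform import Rotation as R
L=load('top0'); im=L['im']; C=cloud(L)
def cr(X,Y): return (215+(X+.5)/3.5-.5,115+(Y+.5)/3.5-.5)
for n,X,Y,z in [('near',481,241,.021),('mid',481,165,.021),('r3 c',432,50,.021),('r3 c',432,285,.021),('r3 c',526,50,.021),('r3 c',526,285,.021),('large',662,220,.025),('r2',591,290,.025),('r2',580,42,.025),('r2',727,285,.025),
 ('crFar',127,132,.02),('crNear',101,224,.02),('rest corners',225,100,.025),('',355,96,.025),('',364,236,.025),('',232,244,.025),('free far',318,106,.022),('free near',326,222,.022),('crad c',80,106,.02),('',186,127,.02),('',155,262,.02),('',48,240,.02)]:
    print(n,ray(L,cr(X,Y),z)[0][:2].round(4))
g=cv2.cvtColor(im,cv2.COLOR_RGB2GRAY)
roi=np.zeros_like(g); 
def rect(m,z,n):
    c=max(cv2.findContours(m,cv2.RETR_EXTERNAL,cv2.CHAIN_APPROX_NONE)[0],key=cv2.contourArea)
    P=ray(L,c.reshape(-1,2),z)[:,:2]; r=cv2.minAreaRect((P*1000).astype(np.float32)); b=cv2.boxPoints(r)
    e=[b[1]-b[0],b[2]-b[1]]; e=max(e,key=np.linalg.norm); print(n,np.round(r[0],1),np.round(r[1],1),'yaw of long axis',np.degrees(np.arctan2(e[1],e[0])).round(1))
m=((g<60)*255).astype(np.uint8); m[:205]=0;m[260:]=0;m[:,:265]=0;m[:,290:]=0; rect(m,.006,'pen')
m=((C[...,2]>.015)*255).astype(np.uint8); m[:205]=0;m[262:]=0;m[:,:218]=0;m[:,250:]=0; rect(m,.025,'film')
hs=cv2.cvtColor(im,cv2.COLOR_RGB2HSV); m=((hs[...,0]>105)&(hs[...,0]<135)&(hs[...,1]>120)).astype(np.uint8)*255; m[:205]=0;m[260:]=0;m[:,:300]=0;m[:,345:]=0; rect(m,.089,'buf')
ok=L['d']>0
for n,y0,y1 in (('left',.215,.34),('right',-.45,-.27)):
  for x0 in np.arange(.3,.8,.05):
    s=ok&(C[...,0]>x0)&(C[...,0]<x0+.05)&(C[...,1]>y0)&(C[...,1]<y1)&(C[...,2]>.06)&(C[...,2]<.5)
    if s.sum(): P=C[s]; print(n,x0.round(2),s.sum(),P[:,1].min().round(3),P[:,1].max().round(3),P[:,2].min().round(2),P[:,2].max().round(2))
print(R.from_rotvec(ctrl.get_state()['tool_rot']).as_matrix().round(3))
E
```

```text
near [ 0.5587 -0.0935]
mid [ 0.6114 -0.0943]
r3 c [ 0.6922 -0.0617]
r3 c [ 0.5288 -0.0596]
r3 c [ 0.6921 -0.1269]
r3 c [ 0.5284 -0.1236]
large [ 0.5719 -0.2172]
r2 [ 0.5242 -0.1673]
r2 [ 0.6966 -0.164 ]
r2 [ 0.527  -0.2604]
crFar [0.6355 0.1476]
crNear [0.5721 0.1645]
rest corners [0.6564 0.0804]
 [ 0.6589 -0.0083]
 [ 0.562  -0.0137]
 [0.5571 0.0754]
free far [0.6527 0.0171]
free near [0.5723 0.012 ]
crad c [0.6538 0.1798]
 [0.6389 0.1075]
 [0.5458 0.1278]
 [0.5613 0.2001]
pen [447.4  87.1] [126.    9.3] yaw of long axis 14.5
film [439.7 183.4] [ 38.3 104.3] yaw of long axis -13.2
buf [439.9 -20.2] [50.8 52.3] yaw of long axis -45.5
left 0.4 691 0.25 0.34 0.08 0.25
left 0.45 2532 0.248 0.34 0.06 0.29
left 0.5 2911 0.247 0.34 0.06 0.33
left 0.55 2860 0.245 0.34 0.06 0.33
left 0.6 3026 0.243 0.34 0.06 0.33
left 0.65 2973 0.24 0.34 0.06 0.33
left 0.7 2937 0.238 0.34 0.06 0.33
left 0.75 2882 0.239 0.34 0.06 0.33
right 0.4 599 -0.386 -0.323 0.06 0.2
right 0.45 1246 -0.45 -0.325 0.12 0.32
right 0.5 1531 -0.363 -0.332 0.25 0.45
right 0.55 1677 -0.411 -0.338 0.38 0.5
right 0.6 222 -0.345 -0.342 0.49 0.5
right 0.65 211 -0.345 -0.342 0.49 0.5
right 0.7 101 -0.346 -0.272 0.06 0.5
right 0.75 16 -0.287 -0.27 0.06 0.06
[[-0.915  0.404 -0.   ]
 [ 0.404  0.915 -0.001]
 [-0.    -0.001 -1.   ]]
```

```bash
python3 - <<'E'
from h import *
from scipy.spatial.transform import Rotation as R
s=ctrl.get_state(); Rm=R.from_rotvec(s['tool_rot']).as_matrix()
for t in ('side0',):
    L=load(t); C=cloud(L)
    P=(C[L['d']>0]-s['position'])@Rm
    for z in np.arange(.02,-.22,-.02):
        q=P[(P[:,2]<z)&(P[:,2]>z-.02)&(np.abs(P[:,:2])<.2).all(1)]
        if len(q): print(z.round(2),len(q),q[:,:2].min(0).round(3),q[:,:2].max(0).round(3))
L=load('side0'); cv2.imwrite('pics/g.png',cv2.resize(L['im'][:110,80:170,::-1],None,fx=5,fy=5,interpolation=cv2.INTER_CUBIC))
L=load('top0');C=cloud(L)
for y0 in (.24,.26,.28,.3):
    q=C[(L['d']>0)&(C[...,1]>y0)&(C[...,1]<y0+.02)&(C[...,2]>.07)&(C[...,2]<.2)&(C[...,0]<.6)]; print(y0,q[:,0].min(),q[np.argmin(q[:,0]),2])
E
```

```text
0.02 140 [-0.2   -0.061] [0.01  0.076]
0.0 165 [-0.2   -0.061] [0.01  0.069]
-0.02 111 [-0.199 -0.063] [0.01  0.067]
-0.04 97 [-0.04  -0.093] [0.033 0.079]
-0.06 318 [-0.04  -0.097] [0.035 0.084]
-0.08 364 [-0.039 -0.102] [0.035 0.088]
-0.1 167 [-0.026 -0.058] [0.021 0.012]
-0.12 169 [-0.025 -0.06 ] [0.021 0.017]
-0.14 235 [-0.038 -0.056] [0.035 0.014]
-0.16 205 [-0.038 -0.043] [0.033 0.015]
-0.18 229 [-0.039 -0.045] [0.034 0.006]
-0.2 238 [-0.039 -0.043] [0.034 0.002]
0.24 0.4350611166533809 0.1968284571929606Traceback (most recent call last):
  File "<stdin>", line 13, in <module>
    return umr_minimum(a, axis, None, out, keepdims, initial, where)
ValueError: zero-size array to reduction operation minimum which has no identity
```

View pics/g.png

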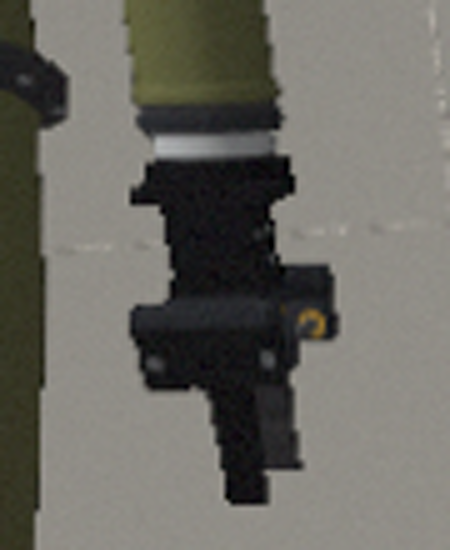

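View pics/wrist0.png

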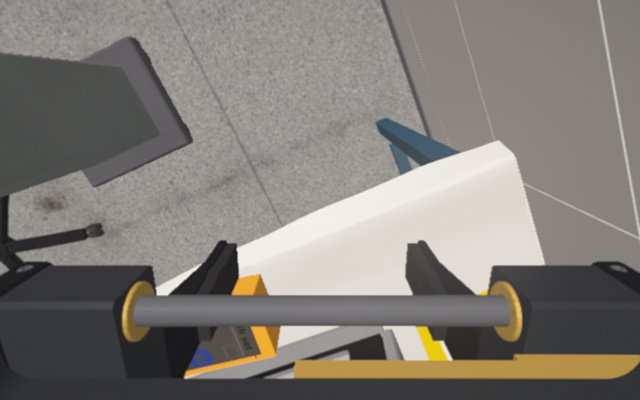

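Wrist view: the camera looks past the gripper bar, with fingers at (225,250) and (420,250). The side crop shows the 190 mm bar lies along the closing axis. The incubator wall at y≈0.245 therefore limits the film work: push the film away from the wall before gripping, and tilt the tool at the cradle. 

Order: vial b to near cup, vial a to mid, then buffer, marker, film. First I rise and go look over the racks.

```bash
python3 -m inch '[[0,0,60,0,0,0],[0,0,120,0,0,0],[0,0,165,0,0,0],[23,-57,165,0,0,0],[46,-115,165,0,0,0],[69,-172,165,0,0,0],[92,-230,165,0,0,0],[115,-287,165,0,0,0],[138,-344,165,0,0,0],[160,-402,165,0,0,0],[180,-461,165,0,0,0],[200,-520,165,0,0,0],[220,-579,165,0,0,0],[240,-638,160,0,0,0],[255,-690,140,0,0,0],[268,-735,110,0,0,0],[268,-744,95,0,0,0],[268,-744,94,0,0,0],[268,-744,94,0,0,0],[268,-744,94,0,0,0]]' 87; python3 - <<'E'
from h import *
save('wrist','w1'); print(ctrl.get_state()['joint_positions'].round(2),ctrl.get_state()['position'])
E
```

```text
time: 2.65
position: [0.5312, -0.1478, 0.3317]
tool_rot: [0.644, 3.073, 0.002]
ft_force: [-0.5, 0.5, -0.1]
grip_width: 1.003
grip_force: 0.0
[-0.42  0.08  0.69  1.57 -0.05  1.51  1.43] [ 0.53109656 -0.14810387  0.33157582]
```

View pics/w1.png

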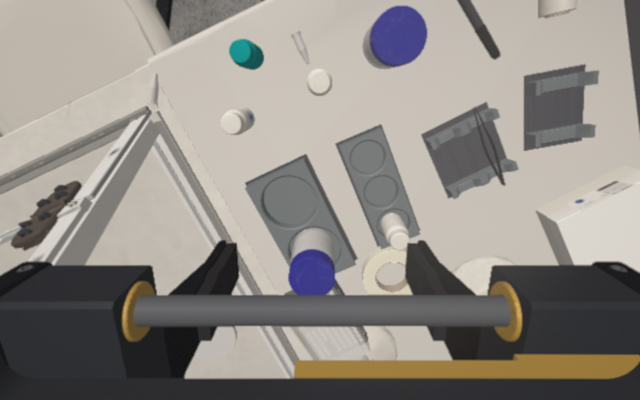

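The wrist view shows vial a's cap at (319,82), vial b's cap at (235,122) and the buffer cap at (398,36). The cups are at near (368,156), mid (381,191) and large (291,201). The marker rest is around (470,150) and the cradle around (556,107).

```bash
python3 - <<'E'
from h import *
L=load('w1')
for n,u,v,z in [('va',319,81,.066),('vb',232,121,.066),('buf',399,35,.089),('near',368,156,.021),('mid',381,191,.021),('large',291,200,.025),
 ('rest free near',440,132,.022),('rest free far',469,187,.022),('rest tw near',476,115,.022),('rest tw far',504,168,.022),('cr near',530,110,.02),('cr a',566,73,.02),('cr b',569,136,.02)]:
    print(n,ray(L,(u,v),z)[0][:2].round(4))
C=cloud(L)
for n,(u,v,w) in dict(va=(319,81,25),vb=(235,122,25),buf=(399,35,40)).items():
    P=C[max(0,v-w):v+w,u-w:u+w].reshape(-1,3); top=.089 if n=='buf' else .066
    P=P[(P[:,2]>top-.008)&(P[:,2]<top+.01)]; print(n,(P[:,:2].min(0)+P[:,:2].max(0))/2,np.ptp(P[:,:2],axis=0))
cv2.imwrite('pics/c1.png',cv2.resize(L['im'][50:215,400:610,::-1],None,fx=3.5,fy=3.5,interpolation=cv2.INTER_CUBIC))
E
```

```text
va [ 0.4467 -0.1134]
vb [ 0.4465 -0.2239]
buf [ 0.4392 -0.0205]
near [ 0.5587 -0.0916]
mid [ 0.6113 -0.0929]
large [ 0.5723 -0.211 ]
rest free near [0.5667 0.0057]
rest free far [0.6539 0.0193]
rest tw near [0.5645 0.0544]
rest tw far [0.647  0.0698]
cr near [0.5868 0.1201]
cr a [0.5606 0.1711]
cr b [0.64   0.1592]
va [ 0.44779726 -0.11383446] [0.02423781 0.02416992]
vb [ 0.44842372 -0.22681616] [0.02454869 0.02442315]
buf [ 0.43996204 -0.02097373] [0.05650516 0.056511  ]
```

View pics/c1.png

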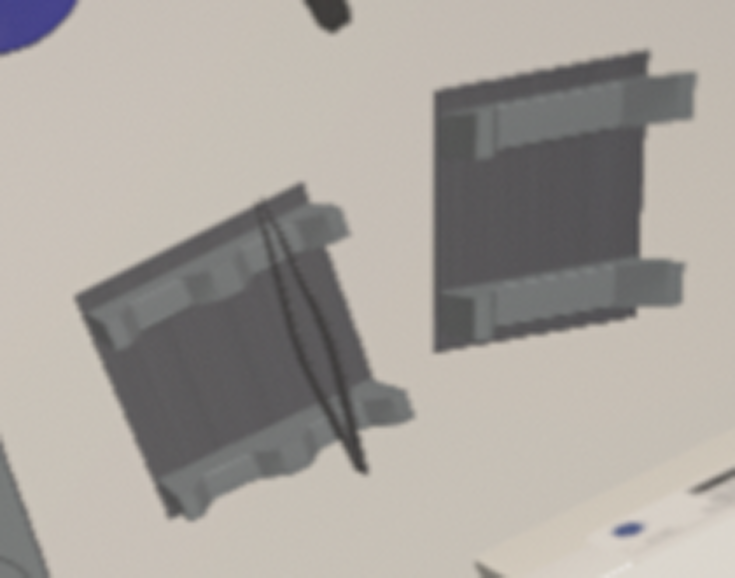

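```bash
python3 -m inch '[[-15,-10,-20,0,0,-10],[-30,-22,-55,0,0,-20],[-45,-35,-95,0,0,-30],[-60,-50,-140,0,0,-40],[-75,-65,-175,0,0,-50],[-84,-77,-200,0,0,-60],[-84,-77,-202,0,0,-66],[-84,-77,-202,0,0,-66],[-84,-77,-240,0,0,-66],[-84,-77,-270,0,0,-66],[-84,-77,-290,0,0,-66],[-84,-77,-294,0,0,-66],[-84,-77,-294,0,0,-66],[-84,-77,-294,0,0,-66]]' 60 && python3 -m inch '[[0,0,0,0,0,0],[0,0,0,0,0,0],[0,0,0,0,0,0],[0,0,0,0,0,0],[0,0,0,0,0,0],[0,0,0,0,0,0],[0,0,0,0,0,0],[0,0,0,0,0,0]]' 0 12
```

```text
time: 4.45
position: [0.4476, -0.2266, 0.0377]
tool_rot: [2.216, 2.224, 0.002]
ft_force: [0.1, 0.2, -0.1]
grip_width: 0.689
grip_force: 0.0
time: 5.45
position: [0.4466, -0.2264, 0.0366]
tool_rot: [2.218, 2.225, 0.0]
ft_force: [-0.1, -0.2, 0.9]
grip_width: 0.347
grip_force: 12.0
```

```bash
python3 -m inch '[[0,0,35,0,0,0],[0,0,60,0,0,0],[25,30,65,0,0,0],[55,65,65,0,0,0],[85,100,65,0,0,0],[105,125,65,0,0,0],[112,134,65,0,0,0],[112,134,65,0,0,0],[112,134,65,0,0,0],[112,134,45,0,0,0],[112,134,30,0,0,0],[112,134,20,0,0,0],[112,134,13,0,0,0],[112,134,9,0,0,0],[112,134,9,0,0,0]]' && python3 - <<'E'
from h import *
save('wrist','w2')
E
```

```text
time: 7.32
position: [0.5586, -0.0924, 0.0455]
tool_rot: [2.218, 2.225, -0.0]
ft_force: [-0.7, -0.3, -1.0]
grip_width: 0.349
grip_force: 12.0
```

View pics/w2.png

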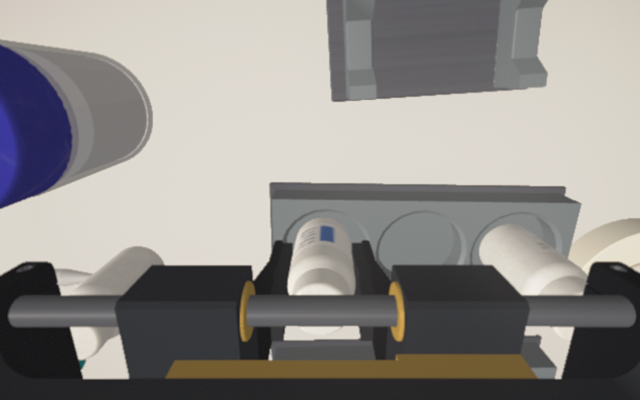

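The wrist view shows the bottle centred over the near cup at (325,240). Lower, release, and go on to vial a.

```bash
python3 -m inch '[[0,0,-2,0,0,0],[0,0,-2,0,0,0],[0,0,-2,0,0,0]]' && python3 -m inch '[[0,0,0,0,0,0],[0,0,0,0,0,0],[0,0,0,0,0,0],[0,0,0,0,0,0],[0,0,30,0,0,0],[0,0,70,0,0,0],[0,0,95,0,0,0],[-40,-8,95,0,0,10],[-80,-15,95,0,0,20],[-112,-21,90,0,0,20],[-112,-21,80,0,0,20],[-112,-21,45,0,0,20],[-112,-21,15,0,0,20],[-112,-21,-3,0,0,20],[-112,-21,-5,0,0,20],[-112,-21,-5,0,0,20]]' 46 && python3 -m inch '[[0,0,0,0,0,0],[0,0,0,0,0,0],[0,0,0,0,0,0],[0,0,0,0,0,0],[0,0,0,0,0,0],[0,0,0,0,0,0]]' 0 12
```

```text
time: 7.75
position: [0.5587, -0.0923, 0.0437]
tool_rot: [2.218, 2.225, 0.0]
ft_force: [-0.1, -0.5, -0.3]
grip_width: 0.348
grip_force: 12.0
time: 9.75
position: [0.4474, -0.1135, 0.0389]
tool_rot: [1.797, 2.576, -0.0]
ft_force: [0.7, 0.4, 0.2]
grip_width: 0.53
grip_force: 0.0
time: 10.5
position: [0.4471, -0.1134, 0.0391]
tool_rot: [1.797, 2.576, 0.001]
ft_force: [-0.5, 0.3, 5.0]
grip_width: 0.35
grip_force: 12.0
```

```bash
python3 -m inch '[[0,0,35,0,0,0],[0,0,75,0,0,0],[0,0,98,0,0,0],[40,5,98,0,0,10],[80,10,98,0,0,20],[120,15,98,0,0,30],[150,19,98,0,0,40],[164,20,98,0,0,50],[164,20,98,0,0,50],[164,20,98,0,0,50],[164,20,70,0,0,50],[164,20,45,0,0,50],[164,20,28,0,0,50],[164,20,18,0,0,50],[164,20,12,0,0,50],[164,20,9,0,0,50],[164,20,9,0,0,50]]' && python3 - <<'E'
from h import *
save('wrist','w3')
E
```

```text
time: 12.62
position: [0.6108, -0.0934, 0.0479]
tool_rot: [0.541, 3.094, 0.0]
ft_force: [0.7, -0.6, -1.1]
grip_width: 0.355
grip_force: 12.0
```

View pics/w3.png

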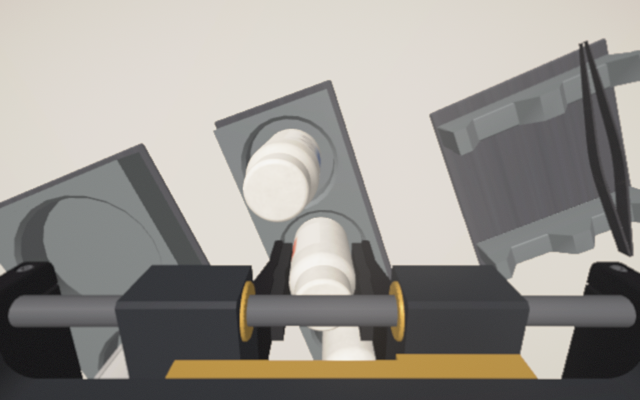

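Vial 1 stands in the near cup (280,180) and vial 2 sits over the mid cup (323,260). Release it, then go to the buffer.

```bash
python3 -m inch '[[0,0,-2,0,0,0],[0,0,-2,0,0,0],[0,0,-2,0,0,0]]' && python3 -m inch '[[0,0,0,0,0,0],[0,0,0,0,0,0],[0,0,0,0,0,0],[0,0,0,0,0,0],[0,0,30,0,0,0],[0,0,70,0,0,0],[0,0,105,0,0,0]]' 46 && python3 -m inch '[[-40,18,0,0,0,5],[-80,35,0,0,0,10],[-120,52,5,0,0,15],[-160,70,5,0,0,20],[-171,73,5,0,0,20],[-171,73,5,0,0,20],[-171,73,-30,0,0,20],[-171,73,-70,0,0,20],[-171,73,-100,0,0,20],[-171,73,-107,0,0,20],[-171,73,-107,0,0,20],[-171,73,-107,0,0,20]]' 82 && python3 -m inch '[[0,0,0,0,0,0],[0,0,0,0,0,0],[0,0,0,0,0,0],[0,0,0,0,0,0],[0,0,0,0,0,0],[0,0,0,0,0,0]]' 0 20
```

```text
time: 13.05
position: [0.6111, -0.0935, 0.0462]
tool_rot: [0.541, 3.093, 0.0]
ft_force: [0.5, -0.1, 4.5]
grip_width: 0.35
grip_force: 12.0
time: 13.92
position: [0.6106, -0.0935, 0.1518]
tool_rot: [0.541, 3.094, 0.0]
ft_force: [0.1, 0.0, -0.3]
grip_width: 0.527
grip_force: 0.0
time: 15.42
position: [0.441, -0.0205, 0.0448]
tool_rot: [-0.004, 3.139, 0.0]
ft_force: [0.1, -0.1, 0.4]
grip_width: 0.944
grip_force: 0.0
time: 16.18
position: [0.4397, -0.0202, 0.0438]
tool_rot: [-0.005, 3.141, 0.001]
ft_force: [-1.2, 0.5, 3.8]
grip_width: 0.653
grip_force: 20.0
```

```bash
python3 -m inch '[[0,0,35,0,0,0],[0,0,75,0,0,0],[0,0,100,0,0,0],[20,-40,100,0,0,0],[45,-80,100,0,0,0],[75,-125,100,0,0,0],[105,-165,100,0,0,0],[128,-190,100,0,0,0],[132,-194,100,0,0,0],[132,-194,100,0,0,0],[132,-194,70,0,0,0],[132,-194,48,0,0,0],[132,-194,35,0,0,0],[132,-194,30,0,0,0],[132,-194,30,0,0,0],[132,-194,30,0,0,0]]' && python3 - <<'E'
from h import *
save('wrist','w4')
E
```

```text
time: 18.18
position: [0.5721, -0.2146, 0.0745]
tool_rot: [-0.005, 3.14, -0.0]
ft_force: [-0.3, -1.0, -1.7]
grip_width: 0.652
grip_force: 20.0
```

View pics/w4.png

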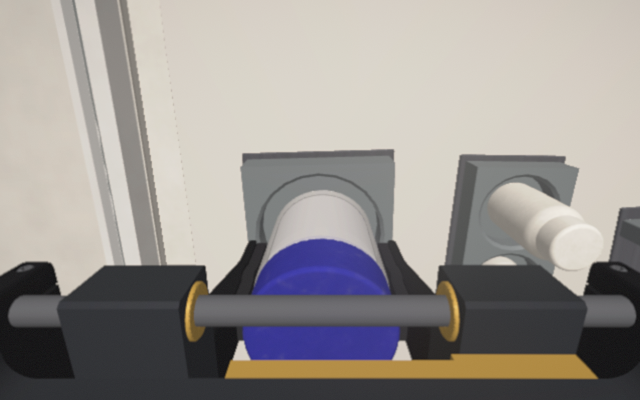

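The bottle is centred on the large cup, with the rim spanning columns 262–384 and the bottle about 322. Lower and release.

```bash
python3 -m inch '[[0,0,-12,0,0,0],[0,0,-18,0,0,0],[0,0,-21,0,0,0],[0,0,-23,0,0,0],[0,0,-23,0,0,0],[0,0,-23,0,0,0]]' && python3 -m inch '[[0,0,0,0,0,0],[0,0,0,0,0,0],[0,0,0,0,0,0],[0,0,0,0,0,0],[0,0,30,0,0,0],[0,0,70,0,0,0],[0,0,110,0,0,0],[0,0,150,0,0,0]]' 75 && python3 -m inch '[[-30,50,20,0,0,5],[-60,100,40,0,0,10],[-80,150,50,0,0,15],[-80,200,60,0,0,15],[-80,240,60,0,0,15],[-80,260,60,0,0,15],[-80,260,60,0,0,15],[-80,260,60,0,0,15]]' 40 && python3 - <<'E'
from h import *
save('wrist','w5')
E
```

```text
time: 18.98
position: [0.5715, -0.2145, 0.0509]
tool_rot: [-0.005, 3.142, 0.0]
ft_force: [-1.5, 0.7, 3.0]
grip_width: 0.656
grip_force: 20.0
time: 19.98
position: [0.5715, -0.2144, 0.2019]
tool_rot: [-0.005, 3.141, 0.0]
ft_force: [0.5, 1.0, 0.5]
grip_width: 0.865
grip_force: 0.0
time: 20.98
position: [0.4917, 0.0434, 0.2604]
tool_rot: [0.41, -3.114, 0.002]
ft_force: [-0.2, -0.6, 0.4]
grip_width: 0.462
grip_force: 0.0
```

View pics/w5.png

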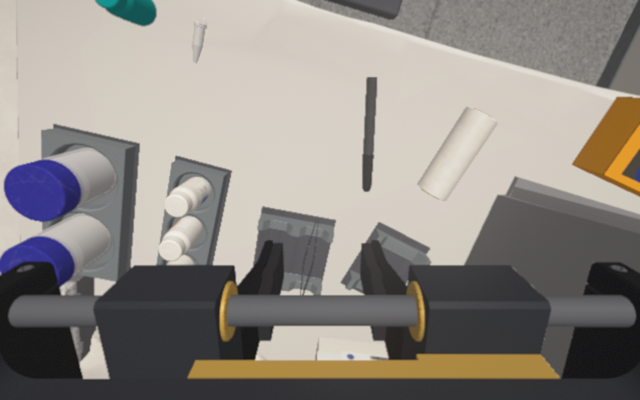

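All three bottles stand upright in their cups. The marker runs (372,80)–(367,188) and the film is centred at (457,153). Now measure the marker, the film and the free groove.

```bash
python3 - <<'E'
from h import *
L=load('w5'); im=L['im']; g=cv2.cvtColor(im,cv2.COLOR_RGB2GRAY); C=cloud(L)
def rect(m,z,n):
    c=max(cv2.findContours(m,cv2.RETR_EXTERNAL,cv2.CHAIN_APPROX_NONE)[0],key=cv2.contourArea)
    P=ray(L,c.reshape(-1,2),z)[:,:2]; r=cv2.minAreaRect((P*1000).astype(np.float32)); b=cv2.boxPoints(r)
    e=max([b[1]-b[0],b[2]-b[1]],key=np.linalg.norm); print(n,np.round(r[0],1),np.round(r[1],1),np.degrees(np.arctan2(e[1],e[0])).round(1))
m=((g<110)*255).astype(np.uint8); m[:60]=0;m[205:]=0;m[:,:345]=0;m[:,:][:,395:]=0; rect(m,.008,'pen')
m=((C[...,2]>.015)*255).astype(np.uint8); m[:95]=0;m[207:]=0;m[:,:405]=0;m[:,505:]=0; rect(m,.022,'film')
L1=load('w1'); c=lambda X,Y:(400+(X+.5)/3.5-.5,50+(Y+.5)/3.5-.5)
for n,X,Y,z in [('rest plate nr',78,297,.003),('nl',303,184,.003),('fr',170,517,.003),('fl',374,383,.003),('g near',160,300,.02),('g far',232,474,.02),
 ('cr nr',435,92,.003),('nl',648,53,.003),('fr',435,351,.003),('fl',636,316,.003),('floor near',555,117,.013),('floor far',548,297,.013)]:
    print(n,ray(L1,c(X,Y),z)[0][:2].round(4))
L3=load('w3')
for n,u,v,z in [('w3 nr',430,115,.003),('nl',606,40,.003),('g near',508,124,.02),('g far',545,236,.02)]: print(n,ray(L3,(u,v),z)[0][:2].round(4))
cv2.imwrite('pics/c3.png',cv2.resize(L3['im'][30:280,420:640,::-1],None,fx=2.4,fy=2.4,interpolation=cv2.INTER_CUBIC))
E
```

```text
pen [447.9  86.8] [126.8  10.7] 14.9
film [440.6 184.5] [ 40.7 105.8] -12.7
rest plate nr [ 0.5647 -0.0129]
nl [0.5586 0.0783]
fr [ 0.6652 -0.0068]
fl [0.6441 0.0838]
g near [0.5742 0.0113]
g far [0.6504 0.0168]
cr nr [0.5463 0.1314]
nl [0.5643 0.2055]
fr [0.6411 0.1089]
fl [0.659  0.1836]
floor near [0.5703 0.164 ]
floor far [0.634  0.1482]
w3 nr [ 0.5644 -0.0143]
nl [0.5587 0.0785]
g near [0.5788 0.0166]
g far [0.646  0.0245]
```

View pics/c3.png

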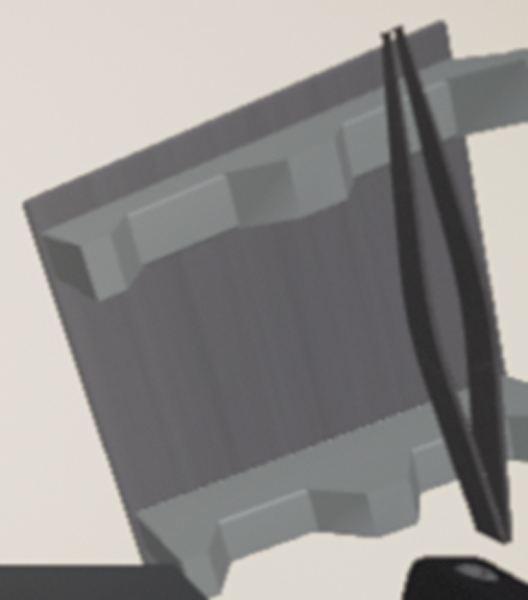

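```bash
python3 -m inch '[[-15,15,-50,0,0,0],[-30,30,-100,0,0,0],[-44,44,-150,0,0,0],[-44,44,-190,0,0,0],[-44,44,-220,0,0,0],[-44,44,-237,0,0,0],[-44,44,-243,0,0,0],[-44,44,-244,0,0,0],[-44,44,-244,0,0,0]]' && python3 -m inch '[[0,0,0,0,0,0],[0,0,0,0,0,0],[0,0,0,0,0,0],[0,0,0,0,0,0],[0,0,0,0,0,0],[0,0,0,0,0,0],[0,0,0,0,0,0]]' 0 8
python3 - <<'E'
from h import *
L3=load('w3')
print(ray(L3,[(496.3,122),(531.3,249.2)],.02).round(4))
E
```

```text
time: 22.15
position: [0.4483, 0.0895, 0.0173]
tool_rot: [-0.414, 3.113, 0.001]
ft_force: [1.2, -0.2, 1.2]
grip_width: 0.46
grip_force: 0.0
time: 23.02
position: [0.4477, 0.0896, 0.0167]
tool_rot: [-0.415, 3.114, 0.0]
ft_force: [-0.6, -0.4, 2.1]
grip_width: 0.124
grip_force: 8.0
[[0.5759 0.0113 0.02  ]
 [0.6514 0.0162 0.02  ]]
```

```bash
python3 -m inch '[[0,0,30,0,0,0],[0,0,60,0,0,0],[30,-14,65,0,0,-4],[65,-30,65,0,0,-8],[100,-46,65,0,0,-11],[135,-62,65,0,0,-11],[165,-76,65,0,0,-11],[165,-76,65,0,0,-11],[165,-76,50,0,0,-11],[165,-76,40,0,0,-11],[165,-76,40,0,0,-11],[165,-76,40,0,0,-11]]' && python3 - <<'E'
from h import *
save('wrist','w6'); save('top','t6')
E
```

```text
time: 24.52
position: [0.6124, 0.014, 0.0567]
tool_rot: [-0.115, 3.139, 0.0]
ft_force: [-0.2, -0.3, -0.7]
grip_width: 0.133
grip_force: 8.0
```

View pics/w6.png

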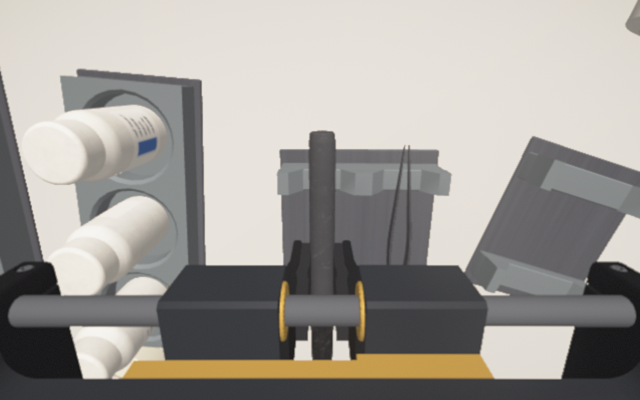

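The marker is over the free groove, with its near end at (321,140) and the groove around (322,180). Lower, release and rise.

```bash
python3 -m inch '[[0,0,-10,0,0,0],[0,0,-16,0,0,0],[0,0,-19,0,0,0],[0,0,-19,0,0,0]]' && python3 -m inch '[[0,0,0,0,0,0],[0,0,0,0,0,0],[0,0,0,0,0,0],[0,0,20,0,0,0],[0,0,60,0,0,0],[0,0,120,0,0,0],[0,0,180,0,0,0],[-20,20,180,0,0,-10],[-40,40,180,0,0,-20],[-60,60,180,0,0,-30],[-80,80,180,0,0,-40],[-90,90,180,0,0,-50],[-100,95,180,0,0,-60],[-110,95,180,0,0,-70],[-110,95,180,0,0,-80],[-110,95,180,0,0,-90],[-110,95,180,0,0,-100],[-110,95,180,0,0,-107],[-110,95,180,0,0,-107]]' 24 && python3 - <<'E'
from h import *
print(ctrl.get_state()['joint_positions'].round(2))
save('top','t7'); L=load('t7'); C=cloud(L)
cv2.imwrite('pics/c7.png',cv2.resize(L['im'][115:275,215:440,::-1],None,fx=3.5,fy=3.5,interpolation=cv2.INTER_CUBIC))
E
```

```text
time: 25.12
position: [0.6125, 0.0136, 0.0373]
tool_rot: [0.114, -3.139, 0.0]
ft_force: [-0.1, -0.3, 1.3]
grip_width: 0.122
grip_force: 8.0
time: 27.5
position: [0.5029, 0.1083, 0.2188]
tool_rot: [2.455, 1.96, 0.003]
ft_force: [-0.3, 0.7, 0.6]
grip_width: 0.278
grip_force: 0.0
[-0.92  0.03  0.67  1.83 -0.02  1.29 -0.46]
```

View pics/c7.png

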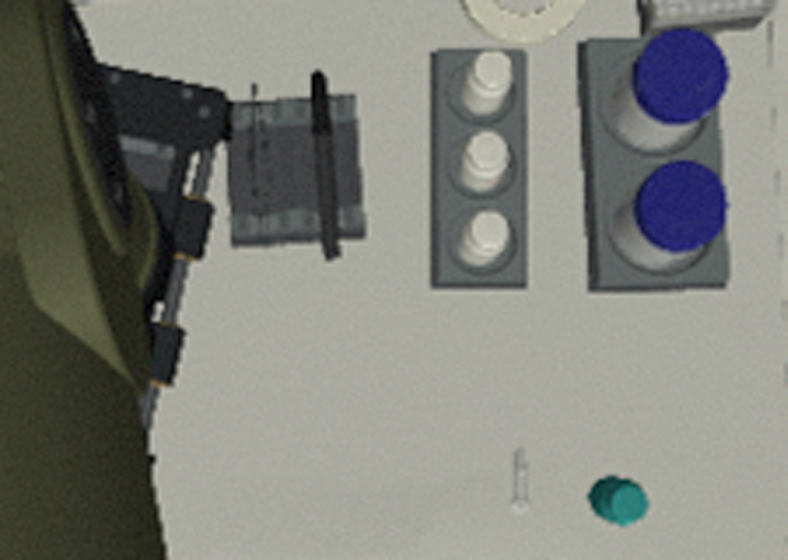

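All bottles stand in their cups and the marker lies in its groove at crop (325,165). Next I tilt the tool, to push the film away from the wall.

```bash
python3 -m inch '[[0,0,10,8,0,0],[0,0,20,16,0,0],[0,0,20,25,0,0],[-15,30,20,25,0,0],[-30,60,20,25,0,0],[-40,90,0,25,0,0],[-40,105,-30,25,0,0],[-40,107,-70,25,0,0],[-40,107,-110,25,0,0],[-40,107,-130,25,0,0],[-40,107,-135,25,0,0],[-40,107,-135,25,0,0],[-40,107,-135,25,0,0]]' 0 && python3 - <<'E'
from h import *
from scipy.spatial.transform import Rotation as R
s=ctrl.get_state(); print(s['position'],R.from_rotvec(s['tool_rot']).as_matrix().round(2).tolist()); save('side','s8'); L=load('s8')
cv2.imwrite('pics/c8.png',cv2.resize(L['im'][90:260,160:400,::-1],None,fx=3.3,fy=3.3,interpolation=cv2.INTER_CUBIC))
E
```

```text
time: 29.18
position: [0.4635, 0.2159, 0.0839]
tool_rot: [-2.168, -1.732, -0.387]
ft_force: [0.2, 0.1, 0.1]
grip_width: 0.006
grip_force: 0.0
[0.46348959 0.21590104 0.08392309] [[0.22, 0.98, 0.0], [0.88, -0.2, 0.42], [0.41, -0.09, -0.91]]
```

View pics/c8.png

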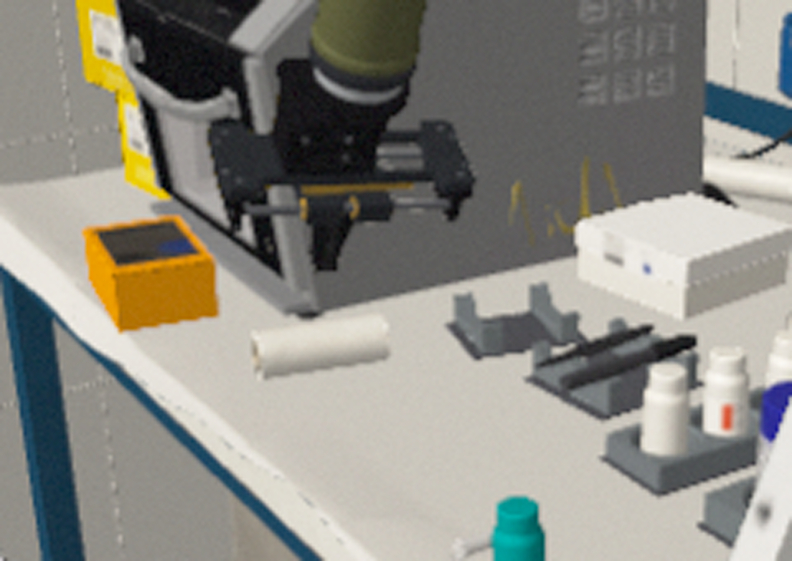

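The film lies at (320,345), and the closed, tilted fingers at (330,250) hang between it and the incubator wall. Descend and push.

```bash
python3 -m inch '[[0,0,-20,0,0,0],[0,0,-40,0,0,0],[0,0,-55,0,0,0],[0,0,-62,0,0,0],[0,0,-62,0,0,0]]' && python3 -m inch '[[-1,-5,0,0,0,0],[-2,-11,0,0,0,0],[-4,-18,0,0,0,0],[-5,-25,0,0,0,0],[-7,-32,0,0,0,0],[-8,-39,0,0,0,0],[-10,-46,0,0,0,0],[-11,-53,0,0,0,0],[-13,-60,0,0,0,0],[-14,-67,0,0,0,0],[-16,-74,0,0,0,0],[-17,-80,0,0,0,0],[-17,-80,0,0,0,0]]' && python3 -m inch '[[1,6,0,0,0,0],[1,6,30,0,0,0],[1,6,80,0,0,0],[1,6,130,0,0,0],[1,6,180,0,0,0],[1,-10,220,-8,0,0],[1,-20,240,-16,0,0],[1,-30,250,-25,0,0],[1,-30,250,-25,0,0]]' 60
```

```text
time: 29.85
position: [0.4632, 0.2163, 0.0213]
tool_rot: [-2.168, -1.732, -0.386]
ft_force: [0.8, 0.8, 1.2]
grip_width: 0.005
grip_force: 0.8
time: 31.48
position: [0.4491, 0.1399, 0.0256]
tool_rot: [-2.163, -1.728, -0.398]
ft_force: [1.3, 7.8, 17.8]
grip_width: 0.01
grip_force: 7.6
time: 32.6
position: [0.4467, 0.1074, 0.2711]
tool_rot: [2.451, 1.964, 0.002]
ft_force: [-0.0, -0.6, -1.4]
grip_width: 0.685
grip_force: 0.0
```

```bash
python3 -m inch '[[5,0,0,0,0,10],[10,0,0,0,0,20],[15,0,0,0,0,30],[20,0,0,0,0,40],[25,0,0,0,0,50],[30,0,0,0,0,60],[30,0,0,0,0,70],[30,0,0,0,0,80],[30,0,0,0,0,90],[30,0,0,0,0,90],[30,0,0,0,0,90]]' && python3 - <<'E'
from h import *
save('wrist','w9'); L=load('w9'); C=cloud(L)
m=((C[...,2]>.012)&(C[...,2]<.05)&(C[...,0]<.53)&(L['d']>0)&(C[...,1]>0)&(C[...,1]<.2)&(C[...,0]>.36)).astype(np.uint8)*255
c=max(cv2.findContours(m,cv2.RETR_EXTERNAL,cv2.CHAIN_APPROX_NONE)[0],key=cv2.contourArea)
P=ray(L,c.reshape(-1,2),.022)[:,:2]; r=cv2.minAreaRect((P*1000).astype(np.float32)); b=cv2.boxPoints(r)
e=max([b[1]-b[0],b[2]-b[1]],key=np.linalg.norm); print(r,np.degrees(np.arctan2(e[1],e[0])),C[...,2][m>0].max())
print(ctrl.get_state()['joint_positions'].round(2))
E
```

```text
time: 33.98
position: [0.4764, 0.1047, 0.27]
tool_rot: [-0.357, -3.12, -0.001]
ft_force: [0.8, -0.3, -0.5]
grip_width: 0.69
grip_force: 0.0
((429.35699462890625, 125.09026336669922), (37.667301177978516, 105.25381469726562), 74.4930648803711) -15.506942 0.0403564632970021
[-0.95 -0.08  0.65  1.81  0.05  1.39  1.04]
```

View pics/w9.png

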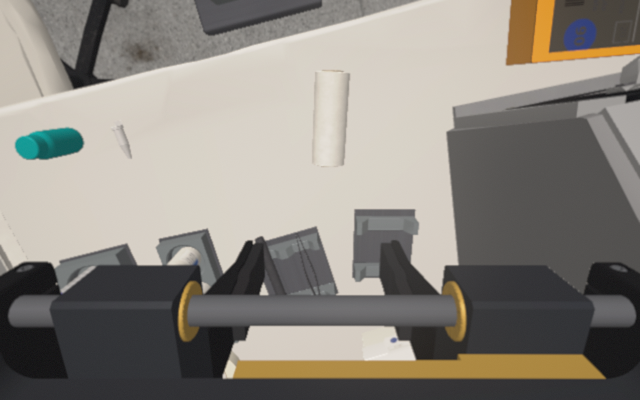

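The film is at (330,118) and now well clear of the wall. Grip it.

```bash
python3 -m inch '[[-15,7,-50,0,0,-2],[-30,14,-100,0,0,-2],[-47,20,-150,0,0,-2],[-47,20,-190,0,0,-2],[-47,20,-220,0,0,-2],[-47,20,-240,0,0,-2],[-47,20,-247,0,0,-2],[-47,20,-248,0,0,-2],[-47,20,-248,0,0,-2]]' && python3 -m inch '[[0,0,0,0,0,0],[0,0,0,0,0,0],[0,0,0,0,0,0],[0,0,0,0,0,0],[0,0,0,0,0,0],[0,0,0,0,0,0],[0,0,0,0,0,0]]' 0 25 && python3 -m inch '[[0,0,30,0,0,0],[0,0,70,0,0,0],[25,0,100,0,0,0],[50,0,110,0,0,2],[75,0,110,0,0,2],[75,0,110,0,0,2],[75,0,110,0,0,2]]'
```

```text
time: 35.15
position: [0.4303, 0.1259, 0.0234]
tool_rot: [0.406, 3.114, 0.002]
ft_force: [0.5, 0.5, -0.0]
grip_width: 0.689
grip_force: 0.0
time: 36.02
position: [0.4296, 0.1257, 0.0227]
tool_rot: [0.405, 3.115, 0.0]
ft_force: [-0.2, -0.7, 4.9]
grip_width: 0.366
grip_force: 25.0
time: 36.9
position: [0.5033, 0.1254, 0.1316]
tool_rot: [-0.351, -3.12, 0.002]
ft_force: [0.4, -0.8, -1.2]
grip_width: 0.367
grip_force: 25.0
```

```bash
python3 - <<'E'
from h import *
for t in ('top0','w1','w6'):
    L=load(t);C=cloud(L);k=L['d']>0
    q=C[k&(abs(C[...,0]-.61)<.07)&(abs(C[...,1]-.058)<.02)&(C[...,2]<.06)]; print(t,'tweezers z',np.percentile(q[:,2],[90,98,99.8]).round(3) if len(q) else 0)
    for x in (.56,.60,.64):
        q=C[k&(abs(C[...,0]-x)<.015)&(C[...,1]>.22)&(C[...,1]<.3)&(C[...,2]>.07)&(C[...,2]<.15)]
        if len(q)>20: print(x,len(q),np.percentile(q[:,1],[2,20,50]).round(4))
E
python3 -m inch '[[15,5,0,6.5,-1.6,0],[30,10,0,13,-3.1,0],[50,15,0,19.4,-4.7,0],[75,22,0,19.4,-4.7,0],[99,29,0,19.4,-4.7,0],[99,29,-20,19.4,-4.7,0],[99,29,-40,19.4,-4.7,0],[99,29,-55,19.4,-4.7,0],[99,29,-55,19.4,-4.7,0],[99,29,-55,19.4,-4.7,0]]' && python3 - <<'E'
from h import *
save('wrist','w10'); save('side','s10'); L=load('s10'); W=load('w10')
a=cv2.resize(L['im'][60:260,200:400],(450,450)); b=cv2.resize(W['im'][:320,240:560],(350,350)); o=np.zeros((450,800,3),np.uint8); o[:,:450]=a; o[:350,450:]=b
cv2.imwrite('pics/c10.png',o[:,:,::-1])
E
```

```text
top0 tweezers z [0.026 0.03  0.032]
0.56 162 [0.2464 0.2469 0.2474]
0.6 158 [0.2451 0.2455 0.246 ]
0.64 154 [0.2437 0.2442 0.2447]
w1 tweezers z [0.026 0.029 0.03 ]
w6 tweezers z [0.024 0.029 0.03 ]
time: 38.15
position: [0.6038, 0.1546, 0.078]
tool_rot: [0.341, 3.032, 0.533]
ft_force: [1.1, -0.0, -1.2]
grip_width: 0.366
grip_force: 25.0
```

View pics/c10.png

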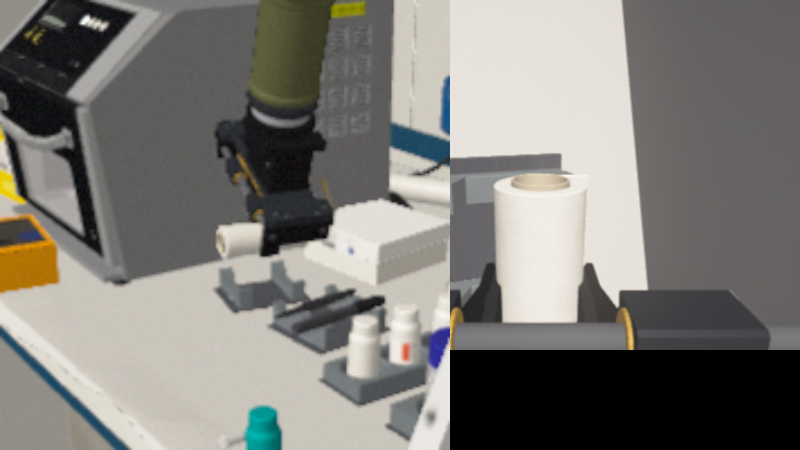

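The tilted gripper holds the roll over the cradle, and the bar has clearance to the wall. Lower slowly.

```bash
python3 -m inch '[[-1,0,-15,0,0,0],[-1,0,-25,0,0,0],[-1,0,-32,0,0,0],[-1,0,-36,0,0,0],[-1,0,-39,0,0,0],[-1,0,-41,0,0,0],[-1,0,-41,0,0,0],[-1,0,-41,0,0,0]]'
```

```text
time: 39.25
position: [0.6027, 0.1546, 0.0393]
tool_rot: [0.34, 3.033, 0.538]
ft_force: [-9.4, -2.9, 14.4]
grip_width: 0.368
grip_force: 25.0
```

```bash
python3 -m inch '[[0,0,2,0,0,0],[0,0,2,0,0,0],[0,0,2,0,0,0],[0,0,2,0,0,0],[0,0,2,0,0,0],[0,0,2,0,0,0]]' 60 && python3 - <<'E'
from h import *
save('wrist','w11'); save('side','s11'); L=load('s11'); W=load('w11')
a=cv2.resize(L['im'][110:230,270:370],(375,450)); b=cv2.resize(W['im'][:320,240:560],(420,420)); o=np.zeros((450,800,3),np.uint8); o[:,:375]=a; o[:420,375:795]=b
cv2.imwrite('pics/c11.png',o[:,:,::-1])
E
```

```text
time: 40.0
position: [0.6026, 0.1546, 0.0385]
tool_rot: [0.341, 3.033, 0.533]
ft_force: [0.5, 0.2, 0.2]
grip_width: 0.685
grip_force: 0.0
```

View pics/c11.png

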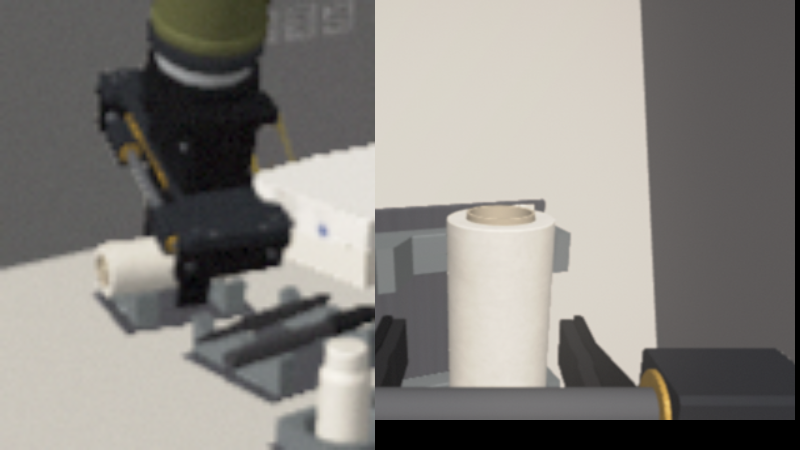

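The roll has settled into the cradle. Retreat along the tool axis and check everything.

```bash
python3 -m inch '[[-2,-7,20,0,0,0],[-5,-20,55,0,0,0],[-8,-27,100,0,0,0],[-10,-30,150,0,0,0],[-40,-50,200,0,0,0],[-80,-80,230,-6.5,1.6,0],[-110,-110,240,-13,3.1,0],[-130,-140,240,-19.4,4.7,0],[-140,-190,240,-19.4,4.7,0],[-140,-240,240,-19.4,4.7,0],[-140,-290,240,-19.4,4.7,0],[-140,-290,240,-19.4,4.7,0],[-140,-290,240,-19.4,4.7,0]]' && python3 - <<'E'
from h import *
save('top','t12'); save('side','s12'); L=load('t12'); C=cloud(L)
S=load('s12'); CS=cloud(S)
for t,C,L in (('top',C,L),('side',CS,S)):
  k=(L['d']>0)
  P=C[k&(abs(C[...,0]-.6025)<.08)&(abs(C[...,1]-.1565)<.05)&(C[...,2]>.034)&(C[...,2]<.09)]
  if len(P)>50:
    r=cv2.minAreaRect((P[:,:2]*1000).astype(np.float32)); b=cv2.boxPoints(r); e=max([b[1]-b[0],b[2]-b[1]],key=np.linalg.norm)
    print(t,len(P),r,np.degrees(np.arctan2(e[1],e[0])),np.percentile(P[:,2],[50,95]))
  for n,x,y,lo,hi in (('a',.559,-.0925,.063,.083),('b',.611,-.0935,.063,.083),('buf',.572,-.214,.088,.108)):
    P=C[k&(abs(C[...,0]-x)<.035)&(abs(C[...,1]-y)<.035)&(C[...,2]>lo)&(C[...,2]<hi)]
    if len(P): print(t,n,((P.min(0)+P.max(0))/2).round(4),np.ptp(P,axis=0).round(3),np.percentile(P[:,2],80).round(4))
L=load('t12')
o=np.zeros((600,800,3),np.uint8); o[:,:450]=cv2.resize(load('s12')['im'][130:290,270:470],(450,600))[:,:]; q=cv2.resize(L['im'][120:200,225:340],(350,244)); o[:244,450:]=q; o[250:494,450:]=cv2.resize(L['im'][120:200,325:440],(350,244))
cv2.imwrite('pics/c12.png',o[:,:,::-1])
E
```

```text
time: 41.72
position: [0.4624, -0.1354, 0.2792]
tool_rot: [0.353, 3.121, 0.002]
ft_force: [0.0, 0.8, 0.2]
grip_width: 0.689
grip_force: 0.0
top 705 ((602.852783203125, 161.00416564941406), (38.542274475097656, 104.04318237304688), 77.79303741455078) -12.206965 [0.04859757 0.05288564]
top a [ 0.5682 -0.0957  0.0726] [0.005 0.014 0.006] 0.0738
top b [ 0.6098 -0.0939  0.0708] [0.023 0.023 0.014] 0.0748
top buf [ 0.5734 -0.2069  0.0947] [0.049 0.039 0.013] 0.0981
side 350 ((600.3829956054688, 156.64309692382812), (35.50432205200195, 102.59517669677734), 71.47578430175781) -18.524208 [0.04530472 0.05191159]
side a [ 0.5579 -0.096   0.0693] [0.026 0.023 0.012] 0.0737
side b [ 0.6106 -0.0966  0.0693] [0.024 0.024 0.013] 0.0734
side buf [ 0.5606 -0.2053  0.094 ] [0.038 0.036 0.01 ] 0.0974
```

View pics/c12.png

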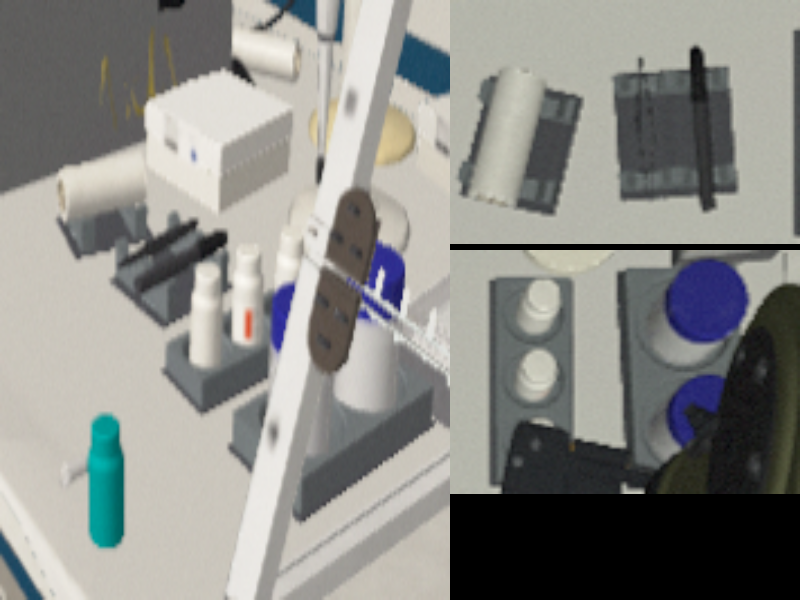

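The final picture shows the film in the cradle, top about 51 mm up and down on its floor. The marker lies in its groove, and the small bottles stand in their cups. The buffer is partly hidden here, but c7 showed it upright in its cup. Hand in.

```bash
python3 -c "
from bench import ctrl
print(ctrl.close_job())"
```

```text
the job is handed in; nothing more can be done
None
```

I handed the job in at about 42 s of the 141 s allowed: both small bottles, the buffer bottle, the film roll and the marker are in their holders and released, going by my last pictures; the judge's verdict was not shown.

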